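Shade the measuring head and hold a tensile coupon over its window

ROBOT

A 7-joint arm with a two-finger parallel gripper is mounted at the origin on the work surface. World frame = base frame: x ahead of the robot, y to its left, z up, the work surface at z = 0. Lengths are in m, angles in rad, forces in N, time in s.
With the tool pointing down it reaches from about 0.425 to 0.875 m from the base axis. Payload 4.7 kg.
Tool frame: the origin (TCP) lies at the very end of the fingers, on their centre line; the grasp point (between the pads) lies 19 mm behind it; z points along the fingers, y is the line along which they close (so a half turn about z gives the same grasp; the last joint's range is limited). The gripper opens to 87 mm and grips with 3 to 60 N. Pads are 19 mm wide; open, the fingers measure 117 mm over their backs; the gripper's body (75 mm by 190 mm) begins 51 mm behind the grasp point.
Start: joints at [-1.334, 0.321, -0.07, 1.45, 0.023, 1.371, -0.057], TCP at [0.144, 0.634, 0.223] pointing down, gripper open.
Joint ranges: [-2.86, 2.86], [-0.3, 2.09], [-1.38, 1.24], [0.06, 2.45], [-1.56, 4.7], [0.09, 2.05], [-2.69, 2.69]. Speed limits (rad/s): [2.57, 2.57, 3.14, 3.14, 3.14, 3.14, 3.14].

INTERFACE

Orientations are given as a rotation vector (axis times angle).
In Python, from plant import * gives the robot as it stands. The module is installed in compiled form; this text tells all that it offers.
- The arm moves only by the tool move_arm, never from a script. Its argument "moves" is a list of rows, each a list of 3 entries, a list of its own where there are three numbers: the shift along the tool's x, y, z each as a share of 50 cm, from -1 to 1, then the turn, a rotation vector about the tool's x, y, z each as a share of 90 degrees, from -1 to 1, then the closure, from -1 (fully open) to 1 (shut). In form: [[[x, y, z], [rx, ry, rz], fingers], ...]. A call has 1 to 10 rows; each row is the pose to reach, as a shift and turn from the pose commanded when the call began, along the tool's axes at that moment; what a row does not reach only later rows make up. A row lasts 1/10 s, in which the tool goes at most 50 mm and 8.59 degrees, less where a joint would pass 70% of its speed; a pose out of reach is approached as far as the arm can. A call with a number of a shift or a turn outside -1 to 1 is refused whole. A call with a gripper value outside its range is refused whole. The fingers move at their own pace and stop on an object; "squeeze" is the grip in N (left out, the last holds). Time passes only in rows, so rows that repeat a pose let the fingers close. It gives the time, the measured TCP pose, the force, the opening and the grip force at its end, in the units of the state.
- observe(): the state, without advancing time (a new reading comes with each control period).
- grab_frame(name): name is "scene" or "top"; returns the picture (480x640x3 uint8, blue, green, red); there is no depth.
- camera_model(name): a dict with "K" (3x3 intrinsics, pixels), "xyz" and "attitude" of the camera in the world. Camera axes: x right, y down, z forward; pixel columns grow to the right and rows downward; lengths in m; the calibration is good to about 2 mm. A picture is of the moment at which its call begins. camera_model takes no time and is no camera call.
- hand_in(): hands the job in; it is judged then, once.
The state is a dict: "time": time; "qpos": joint angles; "qvel": joint speeds; "joint_efforts": joint torques, N m; "tcp_pos": TCP position; "tool_rot": TCP orientation; "ft_force": force on the tool from outside, world axes, zero at the start; "torque": the same for the moment, N m; "width": finger opening in m; "finger_force": force on a finger pad.
Only numpy, scipy, OpenCV 4.12 (cv2) and the standard library are available. Lean on these libraries where they do the work, as an engineer would, in place of code of your own. Each camera call takes 0.05 s, during which the arm holds its last target. There are 200 camera calls.

TASK

In this materials lab, take the thin steel baffle plate out of its storage rack and slide it edgewise, fully home, into the slot on top of the white measuring head, and let go of it. Then pick up the dog-bone tensile coupon from the paper, carry it over the baffle and guard walls without ever letting it touch the head or the baffle, and finish still holding it level and still about 1 cm above the head's window slit, centred on the slit and lined up along it. Leave the plain steel bar and the steel disc where they are.

Things in the scene. Friction and masses are not known exactly. Their poses are not given: they have to be found in the camera images.
- head: White measuring head, a fixed box 200 x 200 x 60 mm on the bench (z = 0), yawed up to 0.3 rad. Origin: centre of its underside, z up. Slot in the top at x = -70 mm (the robot's side), along y; window slit at x = y = 0, along y. Guard walls 10 mm thick rise to z = 85 mm along three edges, inner faces at x = +90, y = +90 and y = -90 mm; no wall on the slot's side.
- slot_mouth (a point): Centre of the slot's mouth, level with the head's top face (60 mm above the bench); axes as the head's. The slot is 8 mm wide (x), 98 mm long (y) and 30 mm deep with a flat floor. Two steel lips flare outward along both long sides and stand 11 mm above the mouth; they are 22 mm apart at their top.
- window (a point): Centre of the window on the head's top face, 60 mm above the bench; axes as the head's. A dark slit 68 mm long (along y) and 14 mm wide in a thin aluminium frame, flush with the top.
- rack: Grey storage rack, a fixed block 60 x 140 x 45 mm on the bench, to the left or the right of the head. Origin: centre of its underside; one slot along its y axis at x = 0, 7 mm wide, 98 mm long, its floor 12 mm above the bench (33 mm deep). Holds the baffle at the start, loosely.
- baffle: Steel baffle plate, about 160 g, upright in the rack, parallel to its slot: 4 mm thick (x), 90 mm wide (y; 82 mm over the lowest 6 mm), 80 mm tall (z). Origin: centre of its lower edge, z up. Black grip block at the top: 10 mm thick (x), 50 mm long (y), 54 to 80 mm above the origin. When home, the origin is 30 mm below the slot's mouth and the top 50 mm above the head.
- coupon: Steel dog-bone tensile coupon lying flat on the sheet of paper, about 300 g: 120 mm long (y), 14 mm thick (z). Middle section 16 mm wide (x) and 47 mm long between shoulders; ends 30 mm wide. Origin: centre of its underside; z up; 2 mm above the bench at the start.
- bar: Plain rectangular steel bar 26 x 100 x 18 mm, lying beside the coupon on the same sheet of paper (210 x 200 x 2 mm), about 110 mm from it centre to centre; leave it alone. Origin: centre of its underside.
- disc: Steel sample disc, 42 mm in diameter and 22 mm high, standing between the robot and the head; leave it alone. Origin: centre of its underside.
Mind the look-alikes: they are no part of the job. Leave any green look-alike of the coupon alone.

How it is judged:
By the outcome, as a careful person would: the job done as asked, in the order asked, and still so for the second after the job is handed in, while the arm keeps its last pose, push and grip.
It also fails if it takes over 56 s, if anything falls off the work surface, if the arm or the gripper's body presses on something with over 40 N, if the wrist force passes 120 N, or if a joint passes its speed limit or range.

## Working session

There is one attempt and no reset: what is moved stays moved. The work goes in short steps, Python scripts to look and compute and a tool call to move; the robot and the scene stay as the last step left them, time stands still between calls to the robot, and variables do not carry over. Pictures are saved under pics/ and viewed, at most 13 in all, crops included, and the job is handed in when it is done.

Besides the shell and the picture viewer there is one more tool, called after "Call:" by a JSON object that holds its "name" and its "arguments". move_arm: Moves the arm, as the interface text tells. Shift numbers are shares of 50 cm and turn numbers shares of 90 degrees, none past 1 either way. Its arguments: {"type":"object","properties":{"moves":{"type":"array"},"squeeze":{"type":"number"}},"required":["moves"]}

```bash
mkdir -p pics
python3 - <<'E'
from plant import *
import cv2, numpy as np
for n in ("scene","top"):
    f=grab_frame(n); cv2.imwrite(f"pics/{n}0.png",f)
    c=camera_model(n); print(n,c)
s=observe(); print({k:np.round(v,3) for k,v in s.items()})
E
```

```text
scene {'K': array([[488.49836274,   0.        , 317.06919188],
       [  0.        , 488.49836274, 237.58460589],
       [  0.        ,   0.        ,   1.        ]]), 'xyz': array([ 0.8869813 , -0.39614211,  0.84422805]), 'attitude': array([-2.28103467, -1.17326695,  0.36425322])}
top {'K': array([[574.03663099,   0.        , 317.26124898],
       [  0.        , 574.03663099, 223.43161368],
       [  0.        ,   0.        ,   1.        ]]), 'xyz': array([ 0.35818185, -0.07301292,  1.25388803]), 'attitude': array([-2.19793953,  2.16101026, -0.08052849])}
{'time': np.float64(0.1), 'qpos': array([-1.334,  0.322, -0.07 ,  1.452,  0.023,  1.371, -0.057]), 'qvel': array([ 0.001, -0.002, -0.   , -0.003, -0.   ,  0.002,  0.002]), 'joint_efforts': array([ 0.0000e+00, -4.9258e+01, -4.0600e-01, -3.1340e+01, -6.4000e-02,
        4.0000e-02,  0.0000e+00]), 'tcp_pos': array([0.144, 0.633, 0.222]), 'tool_rot': array([-3.490e-01, -3.122e+00,  3.000e-03]), 'ft_force': array([0.358, 0.032, 0.316]), 'torque': array([ 0.013, -0.002, -0.006]), 'finger_force': np.float64(0.0), 'width': np.float64(0.087)}
```

View pics/scene0.png

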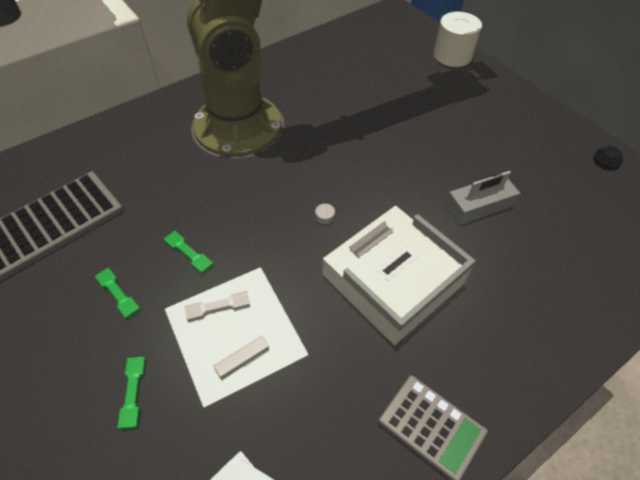

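View pics/top0.png

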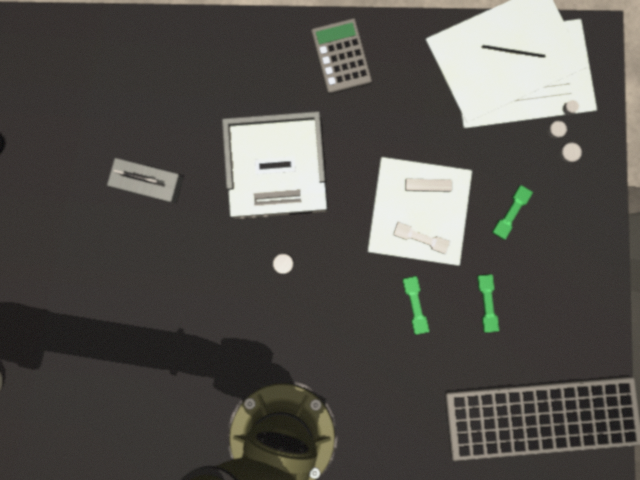

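The scene view shows the rack with baffle at about (483,193), head (398,270), coupon (217,305), bar (242,356) and disc (325,213). In the top view they are at: rack (143,180), head (276,165), coupon (421,237), bar (429,185), disc (283,263). There are three green look-alikes, which I'll leave alone. The only steel dog-bone on the paper is the one at top (421,237); a crop should confirm it.

```bash
cat > h.py <<'E'
import cv2, numpy as np
from scipy.spatial.transform import Rotation as R
from plant import *
def ray(n,uv):
    c=camera_model(n); d=np.linalg.inv(c["K"])@np.array([uv[0],uv[1],1.])
    return c["xyz"], R.from_rotvec(c["attitude"]).as_matrix()@d
def onz(n,uv,z):
    o,d=ray(n,uv); return o+d*(z-o[2])/d[2]
def proj(n,p):
    c=camera_model(n); q=R.from_rotvec(c["attitude"]).as_matrix().T@(np.asarray(p,float)-c["xyz"]); q=c["K"]@q; return q[:2]/q[2]
def tri(uvs,uvt):
    A=[];b=[]
    for n,u in(("scene",uvs),("top",uvt)):
        o,d=ray(n,u); d=d/np.linalg.norm(d); P=np.eye(3)-np.outer(d,d); A.append(P); b.append(P@o)
    p=np.linalg.lstsq(np.vstack(A),np.hstack(b),rcond=None)[0]; return p
def crop(f,x,y,w,h,k): return cv2.resize(f[y:y+h,x:x+w],None,fx=k,fy=k,interpolation=cv2.INTER_CUBIC)
E
python3 - <<'E'
from h import *
t=cv2.imread("pics/top0.png"); s=cv2.imread("pics/scene0.png")
a=crop(t,95,140,100,75,4); b=crop(t,215,105,120,120,2.5); 
C=np.zeros((600,800,3),np.uint8)
def put(im,x,y): C[y:y+im.shape[0],x:x+im.shape[1]]=im
put(crop(t,100,145,80,60,5),0,0)       # rack top
put(crop(t,210,105,130,120,2.5)[:300],400,0)
put(crop(s,440,160,80,60,5),0,300)
put(crop(s,315,200,160,120,2.5),400,300)
cv2.imwrite("pics/c1.png",C)
m=t.copy()
C=np.zeros((560,800,3),np.uint8)
put(crop(t,365,150,115,120,3.4)[:,:400],0,0); put(crop(s,160,265,150,140,2.6)[:,:400],400,0)
cv2.imwrite("pics/c2.png",C[:410])
E
```

```text
(no output)
```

View pics/c1.png

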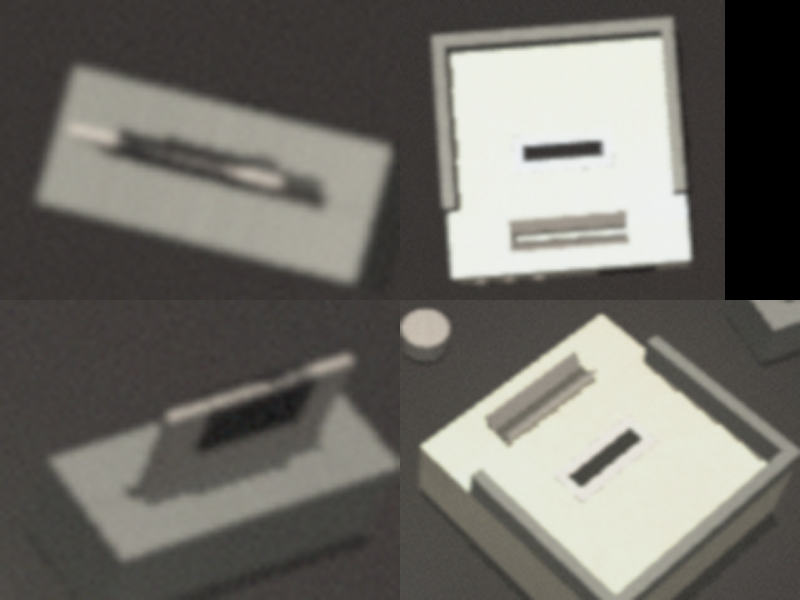

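View pics/c2.png

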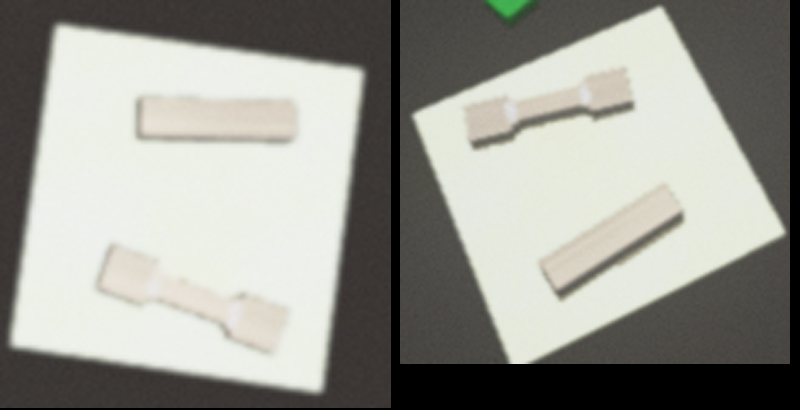

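The crops show the rack from above, with the baffle's bright top edge running from crop (67,131) to (282,180) and its black block in the middle. The head has its slit and slot lips clearly visible. The steel dog-bone sits lower on the paper with the plain bar above it, so it is confirmed as the coupon at top (421,237).

Run:
```python
from h import *
t=cv2.imread("pics/top0.png"); s=cv2.imread("pics/scene0.png")
def box(n,mask,z,off,msg):
    cs=[c for c in cv2.findContours(mask,cv2.RETR_EXTERNAL,cv2.CHAIN_APPROX_NONE)[0]]
    c=max(cs,key=cv2.contourArea).reshape(-1,2)+np.array(off)
    P=np.array([onz(n,p,z)[:2] for p in c])
    (cx,cy),(w,h),a=cv2.minAreaRect((P*1000).astype(np.float32))
    M=cv2.moments((P*1000).astype(np.float32))
    if w>h: a+=90; w,h=h,w      # a = angle of long axis minus 90 => yaw with y along length
    yaw=(a+90)%180-90
    print(msg,n,"c",np.round([cx,cy],1),"mom",np.round([M['m10']/M['m00'],M['m01']/M['m00']],1),"size",np.round([w,h],1),"yaw(y along long)",round(yaw,2)); return c
def sub(im,x,y,w,h): return im[y:y+h,x:x+w]
g=lambda im:cv2.cvtColor(im,cv2.COLOR_BGR2GRAY)
# rack top
c=sub(t,95,145,95,70); box("top",cv2.morphologyEx((g(c)>95).astype(np.uint8),cv2.MORPH_CLOSE,np.ones((9,9))),.045,(95,145),"rack")
# slit
c=sub(t,245,150,60,28); box("top",(g(c)<130).astype(np.uint8),.06,(245,150),"slit")
c=sub(s,375,245,45,40); box("scene",(g(c)<130).astype(np.uint8),.06,(375,245),"slit")
# lips
c=sub(t,245,186,66,24); box("top",(g(c)<190).astype(np.uint8),.071,(245,186),"lips")
c=sub(s,345,215,52,50); 
# coupon, bar: not white (saturation)
for nm,(x,y,w,h),z in(("coupon",(385,215,75,42),.016),("bar",(398,172,62,26),.02)):
    c=sub(t,x,y,w,h); box("top",cv2.morphologyEx((g(c)<212).astype(np.uint8),cv2.MORPH_CLOSE,np.ones((3,3))),z,(x,y),nm)
c=sub(s,180,285,73,38); box("scene",cv2.morphologyEx((g(c)<212).astype(np.uint8),cv2.MORPH_CLOSE,np.ones((3,3))),.016,(180,285),"coupon")
c=sub(t,265,245,40,40); box("top",(g(c)>120).astype(np.uint8),.022,(265,245),"disc")
# baffle top edge
q=lambda u,v,k,x,y:((u+.5)/k-.5+x,(v+.5)/k-.5+y)
a=[onz("scene",q(168,117,5,440,160),.092),onz("scene",q(355,58,5,440,160),.092)]
b=[onz("top",q(67,131,5,100,145),.092),onz("top",q(282,180,5,100,145),.092)]
for e in(a,b): print("baffle top ends",np.round(e,4).tolist(),"len",np.linalg.norm(e[0]-e[1]),"mid",(e[0]+e[1])/2,"yaw",np.degrees(np.arctan2(-(e[1]-e[0])[0],(e[1]-e[0])[1])))
print("tri",tri(q(168,117,5,440,160),q(282,180,5,100,145)),tri(q(355,58,5,440,160),q(67,131,5,100,145)))
# head corners from wall outer: rear corners z .085, front z .06
k=lambda u,v:q(u,v,2.5,210,105)
H=[onz("top",k(u-400,v),z) for u,v,z in((431,36,.085),(673,17,.085),(691,263,.06),(451,279,.06))]
print(np.round(H,4).tolist(), "centre",np.mean(H,0))
# black/white levels near lips
print(g(t)[190:210,250:310:6])
```

```text
rack top c [540.4 306.7] mom [540.4 306.5] size [ 62.3 142.8] yaw(y along long) -13.53
slit top c [573.7  23.9] mom [573.6  24.2] size [10.9 63.7] yaw(y along long) 5.39
slit scene c [573.6  23.4] mom [573.6  23.2] size [11.5 64.7] yaw(y along long) 5.27
lips top c [503.8  17.8] mom [504.5  19.5] size [24.5 95.7] yaw(y along long) 5.22
coupon top c [ 412.4 -305.9] mom [ 408.1 -314. ] size [ 8.5 77.4] yaw(y along long) -28.05
bar top c [ 542.  -305.3] mom [ 533.2 -300.2] size [28.5 99.8] yaw(y along long) -0.61
coupon scene c [ 434.1 -294.5] mom [ 434.3 -295.2] size [ 38.8 120.6] yaw(y along long) -19.19
disc top c [367.2   6. ] mom [367.5   5.8] size [40.6 40.7] yaw(y along long) 1.18
baffle top ends [[0.5311, 0.2624, 0.092], [0.5534, 0.3509, 0.092]] len 0.09126132898500888 mid [0.54225455 0.3066387  0.092     ] yaw -14.124065234409386
baffle top ends [[0.5501, 0.3527, 0.092], [0.5313, 0.2638, 0.092]] len 0.09087385117253294 mid [0.54070325 0.30824264 0.092     ] yaw 168.0745249488174
tri [0.53104308 0.2635764  0.09124247] [0.55118968 0.35469955 0.08764262]
[[0.6632, 0.1337, 0.085], 
[... 277 characters left out ...]
46 147 240]
 [239 159 157 151 151 148 148 140 139 239]
 [239 151 150 147 149 138 142 134 139 239]
 [240 147 148 135 140 128 145 160 175 238]
 [238 140 140 125 144 162 183 206 210 239]
 [239 126 144 162 182 206 202 213 190 239]
 [239 138 185 211 201 201 174 172 153 238]
 [239 159 205 206 173 162 142 139 140 239]
 [238 151 171 165 140 138 141 151 163 239]
 [238 137 141 142 143 152 167 187 202 238]
 [239 138 144 157 166 192 203 220 230 239]
 [238 160 167 196 201 225 231 235 239 239]
 [239 199 202 226 230 237 238 238 239 240]
 [240 229 229 237 238 239 240 240 239 239]
 [238 237 238 238 239 239 239 239 240 240]
 [239 239 238 239 239 240 239 239 238 238]
 [239 240 240 239 239 240 239 237 237 227]]
```

```bash
cat >> h.py <<'E'
def plan(pos,yaw_deg,st=None):
    """shares to reach TCP pos, tool pointing down, tool y (closing line) at yaw_deg from world x"""
    s=st or observe(); R0=R.from_rotvec(s["tool_rot"]).as_matrix(); out=[]
    for a in(yaw_deg,yaw_deg+180):
        y=np.array([np.cos(np.radians(a)),np.sin(np.radians(a)),0]); z=np.array([0,0,-1.]); x=np.cross(y,z)
        out.append(R.from_matrix(R0.T@np.c_[x,y,z]).as_rotvec()/(np.pi/2))
    out.sort(key=np.linalg.norm)
    sh=R0.T@(np.asarray(pos)-s["tcp_pos"])/.5
    print("t",round(float(s["time"]),2),"tcp",np.round(s["tcp_pos"],4),"SHIFT",np.round(sh,4),"TURN",np.round(out[0],4),"alt",np.round(out[1],2),"q1,q7",np.round(s["qpos"][[0,6]],2),"F",np.round(s["ft_force"],1),"w",round(float(s["width"]),4))
E
python3 - <<'E'
from h import *
t=cv2.imread("pics/top0.png").astype(int)
x,y,w,h=382,212,78,48
for n,(x,y,w,h) in(("top",(382,212,78,48)),("scene",(178,283,78,42))):
    c=cv2.imread(f"pics/{n}0.png")[y:y+h,x:x+w].astype(int)
    d=c[:,:,2]-c[:,:,1]; m=((d>4)).astype(np.uint8); m=cv2.morphologyEx(m,cv2.MORPH_CLOSE,np.ones((5,5)))
    k,l,st,ce=cv2.connectedComponentsWithStats(m)
    i=1+np.argmax(st[1:,4]); print(n,st[1:,4], st[i])
    v,u=np.nonzero(l==i); P=np.array([onz(n,(a+x,b+y),.016)[:2] for a,b in zip(u,v)])*1000
    (cx,cy),(W,H),a=cv2.minAreaRect(P.astype(np.float32)); 
    e,V=np.linalg.eigh(np.cov(P.T)); ax=V[:,1]
    print(n,"rect",cx,cy,W,H,a,"mean",P.mean(0),"axis yaw",np.degrees(np.arctan(-ax[0]/ax[1])))
plan([.541,.307,.12],-13.8)
E
```

```text
top [543  42] [ 12  11  55  30 543]
top rect 427.9569091796875 -291.2201843261719 116.64775085449219 28.218645095825195 69.95789337158203 mean [ 427.96216704 -291.55868632] axis yaw -19.64184819795154
scene [654] [  7   9  64  28 654]
scene rect 429.66876220703125 -293.5426025390625 116.82347106933594 30.034461975097656 71.03535461425781 mean [ 429.76689123 -294.51319447] axis yaw -19.54494086329529
t 0.1 tcp [0.1435 0.6335 0.2216] SHIFT [-0.9195 -0.4608  0.204 ] TURN [-9.000e-04 -8.000e-04 -9.885e-01] alt [-0.    0.    1.01] q1,q7 [-1.33 -0.06] F [0.4 0.  0.3] w 0.0872
```

Call:
{"name": "move_arm", "arguments": {"moves": [[[-0.9195, -0.4608, 0.143], [0, 0, 0.99], -1], [[-0.9195, -0.4608, 0.143], [0, 0, 0.99], -1], [[-0.9195, -0.4608, 0.143], [0, 0, 0.99], -1], [[-0.9195, -0.4608, 0.143], [0, 0, 0.99], -1], [[-0.9195, -0.4608, 0.143], [0, 0, 0.99], -1], [[-0.9195, -0.4608, 0.143], [0, 0, 0.99], -1], [[-0.9195, -0.4608, 0.143], [0, 0, 0.99], -1], [[-0.9195, -0.4608, 0.143], [0, 0, 0.99], -1], [[-0.9195, -0.4608, 0.143], [0, 0, 0.99], -1], [[-0.9195, -0.4608, 0.143], [0, 0, 0.99], -1]]}}

```text
time: 1.1
tcp_pos: [0.5275, 0.3182, 0.1532]
tool_rot: [-2.39, -2.039, 0.0]
ft_force: [0.7, 0.5, -0.1]
width: 0.0869
finger_force: 0.0
```

```bash
python3 -c "
from h import *
plan([.541,.307,.060],-13.8)"
```

```text
t 1.1 tcp [0.5275 0.3182 0.1532] SHIFT [-0.0179  0.0303  0.1865] TURN [-0.0002 -0.      0.0528] alt [ 0.   -0.   -1.95] q1,q7 [-0.89 -0.66] F [ 0.7  0.5 -0.1] w 0.0869
```

Call:
{"name": "move_arm", "arguments": {"moves": [[[-0.018, 0.03, 0.06], [0, 0, 0.053], -1], [[-0.018, 0.03, 0.06], [0, 0, 0.053], -1], [[-0.018, 0.03, 0.06], [0, 0, 0.053], -1], [[-0.018, 0.03, 0.06], [0, 0, 0.053], -1]]}}

```text
time: 1.5
tcp_pos: [0.5391, 0.3107, 0.1245]
tool_rot: [-2.462, -1.949, -0.002]
ft_force: [0.6, -0.1, -0.3]
width: 0.087
finger_force: 0.0
```

```bash
python3 -c "
from h import *
plan([.541,.307,.060],-13.8)"
```

```text
t 1.5 tcp [0.5391 0.3107 0.1245] SHIFT [-0.0065  0.0055  0.129 ] TURN [-0.0001 -0.001   0.0058] alt [ 0.   -0.   -1.99] q1,q7 [-0.88 -0.69] F [ 0.6 -0.1 -0.3] w 0.087
```

Call:
{"name": "move_arm", "arguments": {"moves": [[[-0.0065, 0.0055, 0.03], [0, 0, 0.006], -1], [[-0.0065, 0.0055, 0.06], [0, 0, 0.006], -1], [[-0.0065, 0.0055, 0.09], [0, 0, 0.006], -1], [[-0.0065, 0.0055, 0.128], [0, 0, 0.006], -1], [[-0.0065, 0.0055, 0.128], [0, 0, 0.006], -1], [[-0.0065, 0.0055, 0.128], [0, 0, 0.006], -1]]}}

```text
time: 2.1
tcp_pos: [0.5412, 0.3046, 0.0588]
tool_rot: [-2.476, -1.934, 0.003]
ft_force: [0.8, 0.4, 0.1]
width: 0.0872
finger_force: 0.0
```

Run:
```python
from h import *
plan([.541,.307,.060],-13.8)
f=grab_frame("scene"); t=grab_frame("top")
C=np.zeros((400,800,3),np.uint8)
C[:, :400]=crop(f,430,130,100,100,4); C[:,400:]=crop(t,95,130,100,100,4)
cv2.imwrite("pics/c3.png",C)
```

```text
t 2.1 tcp [0.5412 0.3046 0.0588] SHIFT [ 0.0046 -0.0016 -0.0024] TURN [-0.0007  0.0008 -0.0023] alt [0. 0. 2.] q1,q7 [-0.86 -0.67] F [0.8 0.4 0.1] w 0.0872
```

View pics/c3.png

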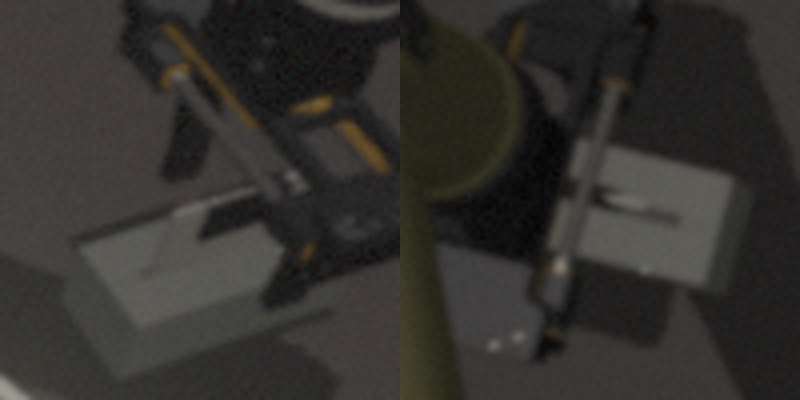

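The open fingers straddle the plate, with both steel ends visible (scene crop ~(210,205), top crop ~(620,200)). I'll correct the position by 2 mm and close.

Call:
{"name": "move_arm", "arguments": {"moves": [[[0.0045, -0.0016, -0.002], [0, 0, 0], -1], [[0.0045, -0.0016, -0.002], [0, 0, 0], 1], [[0.0045, -0.0016, -0.002], [0, 0, 0], 1], [[0.0045, -0.0016, -0.002], [0, 0, 0], 1], [[0.0045, -0.0016, -0.002], [0, 0, 0], 1], [[0.0045, -0.0016, -0.002], [0, 0, 0], 1], [[0.0045, -0.0016, -0.002], [0, 0, 0], 1], [[0.0045, -0.0016, -0.002], [0, 0, 0], 1]], "squeeze": 30}}

```text
time: 3.0
tcp_pos: [0.5416, 0.3071, 0.0607]
tool_rot: [-2.476, -1.934, -0.0]
ft_force: [-0.4, 0.4, 0.3]
width: 0.0391
finger_force: 0.0
```

```bash
python3 -c "
from h import *
plan([.541,.307,.17],-13.8)"
```

```text
t 3.0 tcp [0.5416 0.3071 0.0607] SHIFT [-0.0005 -0.0011 -0.2186] TURN [-0.     -0.     -0.0025] alt [-0.  0.  2.] q1,q7 [-0.86 -0.68] F [-0.4  0.4  0.3] w 0.0391
```

Call:
{"name": "move_arm", "arguments": {"moves": [[[0, 0, 0], [0, 0, 0], 1], [[0, 0, 0], [0, 0, 0], 1], [[0, 0, 0], [0, 0, 0], 1], [[0, 0, 0], [0, 0, 0], 1], [[0, 0, 0], [0, 0, 0], 1], [[0, 0, 0], [0, 0, 0], 1], [[0, 0, 0], [0, 0, 0], 1]]}}

```text
time: 3.7
tcp_pos: [0.5415, 0.3072, 0.0607]
tool_rot: [-2.476, -1.934, 0.0]
ft_force: [-0.2, -0.4, 0.5]
width: 0.0098
finger_force: 29.7
```

```bash
python3 -c "
from h import *
plan([.541,.307,.17],-13.8)"
```

```text
t 3.7 tcp [0.5415 0.3072 0.0607] SHIFT [-0.0006 -0.0009 -0.2185] TURN [-0.0001 -0.     -0.0023] alt [-0.  0.  2.] q1,q7 [-0.86 -0.68] F [-0.2 -0.4  0.5] w 0.0098
```

Call:
{"name": "move_arm", "arguments": {"moves": [[[0, 0, -0.02], [0, 0, 0], 1], [[0, 0, -0.05], [0, 0, 0], 1], [[0, 0, -0.09], [0, 0, 0], 1], [[0, 0, -0.14], [0, 0, 0], 1], [[0, 0, -0.2], [0, 0, 0], 1], [[0, 0, -0.26], [0, 0, 0], 1], [[0, 0, -0.26], [0, 0, 0], 1], [[0, 0, -0.26], [0, 0, 0], 1]]}}

```text
time: 4.5
tcp_pos: [0.5421, 0.3073, 0.1922]
tool_rot: [-2.476, -1.933, -0.004]
ft_force: [-0.3, 0.0, -1.3]
width: 0.0098
finger_force: 29.7
```

```bash
python3 -c "
from h import *
plan([.504,.017,.19],5.3)"
```

```text
t 4.5 tcp [0.5421 0.3073 0.1922] SHIFT [-0.5817  0.0668  0.0032] TURN [ 0.0012 -0.0011 -0.2148] alt [-0.   -0.    1.79] q1,q7 [-0.88 -0.72] F [-0.3  0.  -1.3] w 0.0098
```

Call:
{"name": "move_arm", "arguments": {"moves": [[[-0.04, 0.005, 0.003], [0, 0, -0.015], 1], [[-0.11, 0.013, 0.003], [0, 0, -0.04], 1], [[-0.19, 0.022, 0.003], [0, 0, -0.07], 1], [[-0.27, 0.031, 0.003], [0, 0, -0.1], 1], [[-0.35, 0.04, 0.003], [0, 0, -0.13], 1], [[-0.43, 0.049, 0.003], [0, 0, -0.16], 1], [[-0.51, 0.058, 0.003], [0, 0, -0.19], 1], [[-0.56, 0.064, 0.003], [0, 0, -0.207], 1], [[-0.582, 0.067, 0.003], [0, 0, -0.215], 1], [[-0.582, 0.067, 0.003], [0, 0, -0.215], 1]]}}

```text
time: 5.5
tcp_pos: [0.5025, 0.0143, 0.1881]
tool_rot: [-2.12, -2.317, 0.003]
ft_force: [-0.5, 0.3, -1.4]
width: 0.0094
finger_force: 29.7
```

Call:
{"name": "move_arm", "arguments": {"moves": [[[0, 0, 0], [0, 0, 0], 1], [[0, 0, 0], [0, 0, 0], 1], [[0, 0, 0], [0, 0, 0], 1]]}}

```text
time: 5.8
tcp_pos: [0.5035, 0.0179, 0.1889]
tool_rot: [-2.113, -2.324, 0.001]
ft_force: [-0.0, 0.3, -1.4]
width: 0.0098
finger_force: 29.7
```

Run:
```python
from h import *
plan([.504,.017,.19],5.3)
f=grab_frame("scene"); t=grab_frame("top"); cv2.imwrite("pics/s4.png",f); cv2.imwrite("pics/t4.png",t)
C=np.zeros((480,800,3),np.uint8)
C[:, :400]=crop(f,300,110,133,160,3)[:480,:400][:, :400] if 0 else np.pad(crop(f,300,110,133,160,3),((0,0),(0,1),(0,0)))[:480]
C[:,400:]=np.pad(crop(t,210,90,133,160,3),((0,0),(0,1),(0,0)))
cv2.imwrite("pics/c4.png",C)
```

```text
t 5.8 tcp [0.5035 0.0179 0.1889] SHIFT [-0.0019  0.0008 -0.0023] TURN [-0.0004  0.0001  0.0015] alt [-0. -0. -2.] q1,q7 [-0.63  0.02] F [-0.   0.3 -1.4] w 0.0098
```

View pics/c4.png

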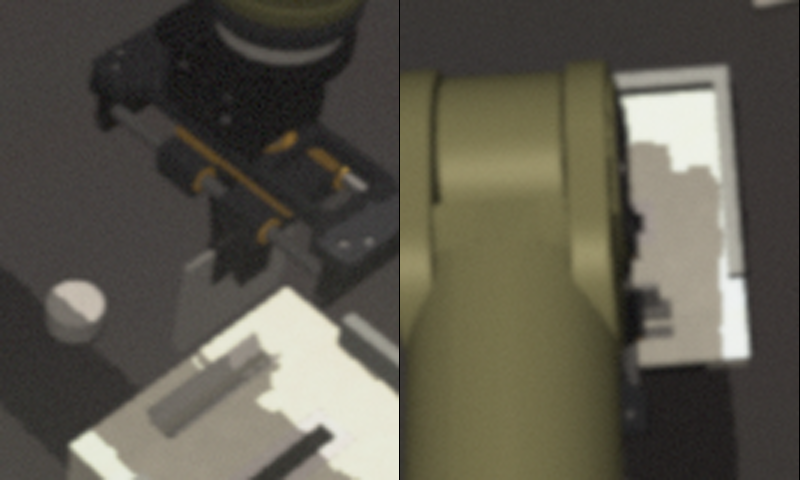

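The scene crop shows the plate hanging upright, with its lower corner at crop (176,343), behind and above the slot lips at crop (155,420)-(275,350). The top view is blocked by the arm. I'll check the plate corner against its predicted position, then lower.

Run:
```python
from h import *
s=observe(); p=s["tcp_pos"]; a=np.radians(5.3); y=np.array([-np.sin(a),np.cos(a),0])
z=p[2]-.0487
for nm,q in(("bot",p-y*.045+[0,0,z+.006-p[2]]),("top",p-y*.045+[0,0,z+.08-p[2]])):
    print(nm,(proj("scene",q)-[300,110])*3+1)
w=np.array([.5736,.0237,.06]);x=np.array([np.cos(a),np.sin(a),0]); m=w-.07*x+[0,0,.011]
print("lip ends near side", [(proj("scene",m+sgn*y*.049+x*sx)-[300,110])*3+1 for sgn in(-1,1) for sx in (-.011,.011)], m)
```

```text
bot [174.55966589 345.97164288]
top [184.68560428 265.88303461]
lip ends near side [array([149.1074708 , 409.99295272]), array([172.91222804, 431.76288768]), array([256.57853203, 330.6211953 ]), array([280.51380864, 350.7583797 ])] [0.50389927 0.01723406 0.071     ]
```

Call:
{"name": "move_arm", "arguments": {"moves": [[[-0.002, 0.001, 0.03], [0, 0, 0], 1], [[-0.002, 0.001, 0.07], [0, 0, 0], 1], [[-0.002, 0.001, 0.1], [0, 0, 0], 1], [[-0.002, 0.001, 0.12], [0, 0, 0], 1], [[-0.002, 0.001, 0.12], [0, 0, 0], 1], [[-0.002, 0.001, 0.12], [0, 0, 0], 1]]}}

```text
time: 6.5
tcp_pos: [0.5045, 0.0159, 0.1296]
tool_rot: [2.115, 2.322, 0.0]
ft_force: [0.1, -0.1, -1.2]
width: 0.0097
finger_force: 29.7
```

Run:
```python
from h import *
plan([.504,.0172,.0787],5.3)
f=grab_frame("scene")
cv2.imwrite("pics/c5.png",crop(f,320,150,130,120,5))
```

```text
t 6.5 tcp [0.5045 0.0159 0.1296] SHIFT [ 0.0027 -0.0008  0.1018] TURN [0.0003 0.     0.0005] alt [-0.  0. -2.] q1,q7 [-0.62  0.05] F [ 0.1 -0.1 -1.2] w 0.0097
```

View pics/c5.png

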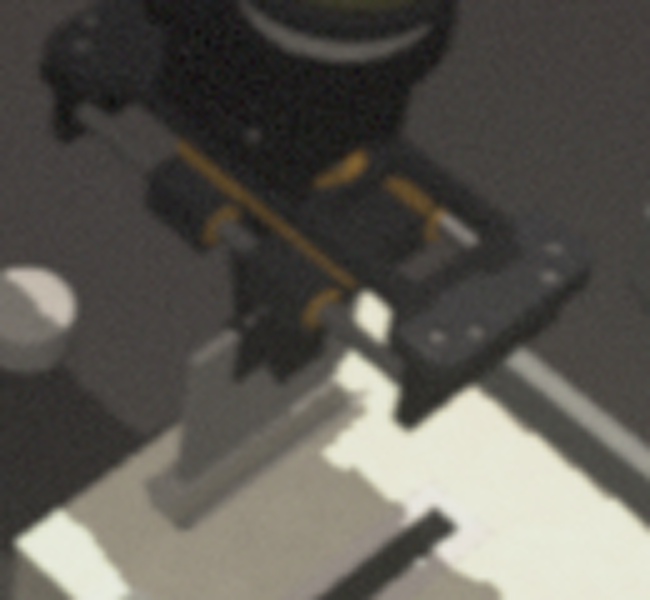

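Predicted and seen positions agree within 1 px, and the plate is directly over the lips (plate foot at crop ~(185,470)). I'll go down slowly.

Call:
{"name": "move_arm", "arguments": {"moves": [[[0.002, -0.0008, 0.015], [0, 0, 0], 1], [[0.002, -0.0008, 0.03], [0, 0, 0], 1], [[0.002, -0.0008, 0.042], [0, 0, 0], 1], [[0.002, -0.0008, 0.052], [0, 0, 0], 1], [[0.002, -0.0008, 0.06], [0, 0, 0], 1], [[0.002, -0.0008, 0.06], [0, 0, 0], 1]]}}

```text
time: 7.15
tcp_pos: [0.5032, 0.0166, 0.0985]
tool_rot: [-2.115, -2.322, 0.002]
ft_force: [-0.8, -0.1, -3.0]
width: 0.0097
finger_force: 29.7
```

```bash
python3 -c "
from h import *
plan([.504,.0172,.0787],5.3)"
```

```text
t 7.15 tcp [0.5032 0.0166 0.0985] SHIFT [0.0011 0.0017 0.0396] TURN [-0.0008  0.0001  0.0003] alt [-0. -0. -2.] q1,q7 [-0.61  0.07] F [-0.8 -0.1 -3. ] w 0.0097
```

Call:
{"name": "move_arm", "arguments": {"moves": [[[0, 0, 0.01], [0, 0, 0], 1], [[0, 0, 0.018], [0, 0, 0], 1], [[0, 0, 0.025], [0, 0, 0], 1], [[0, 0, 0.031], [0, 0, 0], 1], [[0, 0, 0.036], [0, 0, 0], 1], [[0, 0, 0.039], [0, 0, 0], 1], [[0, 0, 0.039], [0, 0, 0], 1]]}}

```text
time: 7.85
tcp_pos: [0.5036, 0.0167, 0.0795]
tool_rot: [-2.116, -2.322, 0.0]
ft_force: [-0.8, -0.2, -1.1]
width: 0.01
finger_force: 29.7
```

```bash
python3 -c "
from h import *
plan([.504,.0172,.0787],5.3)"
```

```text
t 7.85 tcp [0.5036 0.0167 0.0795] SHIFT [0.0009 0.0009 0.0016] TURN [-0.0002  0.      0.0003] alt [-0. -0. -2.] q1,q7 [-0.6   0.09] F [-0.8 -0.2 -1.1] w 0.01
```

Barely loaded and still about 1 mm up, so I'll press gently until it contacts.

Call:
{"name": "move_arm", "arguments": {"moves": [[[0, 0, 0.002], [0, 0, 0], 1], [[0, 0, 0.004], [0, 0, 0], 1], [[0, 0, 0.006], [0, 0, 0], 1], [[0, 0, 0.006], [0, 0, 0], 1], [[0, 0, 0.006], [0, 0, 0], 1]]}}

```text
time: 8.35
tcp_pos: [0.5044, 0.0168, 0.0786]
tool_rot: [2.116, 2.322, 0.002]
ft_force: [-4.3, -0.1, 10.8]
width: 0.0095
finger_force: 29.9
```

Contact is firm (11 N) at z 78.6 mm, against 78.7 expected, so the plate is home. Relax and release.

Call:
{"name": "move_arm", "arguments": {"moves": [[[0, 0, -0.005], [0, 0, 0], 1], [[0, 0, -0.005], [0, 0, 0], -1], [[0, 0, -0.005], [0, 0, 0], -1], [[0, 0, -0.005], [0, 0, 0], -1], [[0, 0, -0.005], [0, 0, 0], -1], [[0, 0, -0.005], [0, 0, 0], -1], [[0, 0, -0.005], [0, 0, 0], -1], [[0, 0, -0.005], [0, 0, 0], -1], [[0, 0, -0.005], [0, 0, 0], -1]]}}

```text
time: 9.25
tcp_pos: [0.5037, 0.0167, 0.0792]
tool_rot: [2.116, 2.322, 0.0]
ft_force: [-0.4, 0.3, 0.8]
width: 0.066
finger_force: 0.0
```

Call:
{"name": "move_arm", "arguments": {"moves": [[[0, 0, -0.04], [0, 0, 0], -1], [[0, 0, -0.1], [0, 0, 0], -1], [[0, 0, -0.18], [0, 0, 0], -1], [[0, 0, -0.26], [0, 0, 0], -1], [[0, 0, -0.3], [0, 0, 0], -1], [[0, 0, -0.3], [0, 0, 0], -1], [[0, 0, -0.3], [0, 0, 0], -1]]}}

```text
time: 9.95
tcp_pos: [0.5036, 0.0167, 0.2289]
tool_rot: [-2.116, -2.322, -0.0]
ft_force: [-0.2, 0.4, -0.8]
width: 0.0871
finger_force: 0.0
```

Run:
```python
from h import *
plan([.4285,-.2925,.15],-19.6)
f=grab_frame("scene")
cv2.imwrite("pics/c6.png",crop(f,300,150,180,140,4))
# predicted home baffle top ends
a=np.radians(5.3); y=np.array([-np.sin(a),np.cos(a),0]); m=np.array([.504,.0172,.11])
print([(proj("scene",m+k*y)-[300,150])*4 for k in(-.045,.045)])
```

```text
t 9.95 tcp [0.5036 0.0167 0.2289] SHIFT [-0.6018 -0.207   0.1577] TURN [ 0.000e+00 -2.000e-04  2.771e-01] alt [ 0.    0.   -1.72] q1,q7 [-0.64  0.01] F [-0.2  0.4 -0.8] w 0.0871
[array([225.40382808, 348.09261269]), array([361.3321589 , 248.31763046])]
```

View pics/c6.png

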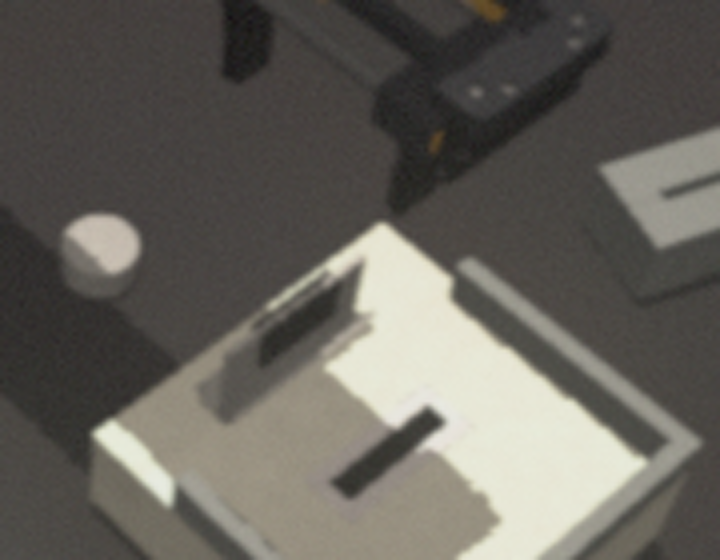

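The released plate stands in the slot, with its top edge from crop (225,348) to (361,~257). I'll re-check how level it is once the arm has gone. Next, the coupon.

Call:
{"name": "move_arm", "arguments": {"moves": [[[-0.08, -0.028, 0.02], [0, 0, 0.04], -1], [[-0.16, -0.055, 0.05], [0, 0, 0.08], -1], [[-0.25, -0.085, 0.08], [0, 0, 0.12], -1], [[-0.34, -0.117, 0.11], [0, 0, 0.16], -1], [[-0.43, -0.148, 0.14], [0, 0, 0.2], -1], [[-0.52, -0.18, 0.157], [0, 0, 0.24], -1], [[-0.58, -0.2, 0.157], [0, 0, 0.265], -1], [[-0.602, -0.207, 0.157], [0, 0, 0.277], -1], [[-0.602, -0.207, 0.157], [0, 0, 0.277], -1], [[-0.602, -0.207, 0.157], [0, 0, 0.277], -1]]}}

```text
time: 11.0
tcp_pos: [0.4289, -0.2909, 0.1499]
tool_rot: [-2.564, -1.812, 0.001]
ft_force: [1.1, -0.4, 0.6]
width: 0.0871
finger_force: 0.0
```

Run:
```python
from h import *
plan([.4285,-.2925,.005],-19.6)
f=grab_frame("scene"); t=grab_frame("top"); cv2.imwrite("pics/s7.png",f); cv2.imwrite("pics/t7.png",t)
C=np.zeros((600,800,3),np.uint8)
C[:,:400]=crop(f,345,195,50,75,8); C[:300,400:]=crop(t,245,180,66,24.0.__int__()*2,6)[:300,:396].__class__ and cv2.resize(t[175:220,243:303],(400,300),interpolation=cv2.INTER_CUBIC)
C[300:,400:]=cv2.resize(t[207:267,380:460],(400,300),interpolation=cv2.INTER_CUBIC)
cv2.imwrite("pics/c7.png",C)
a=np.radians(5.3); y=np.array([-np.sin(a),np.cos(a),0]); m=np.array([.504,.0172,.11])
print([(proj("scene",m+k*y)-[345,195])*8+3.5 for k in(-.045,.045)],[(proj("top",m+k*y)-[243,175])*6.67+3 for k in(-.045,.045)])
```

```text
t 11.0 tcp [ 0.4289 -0.2909  0.1499] SHIFT [-0.0035  0.0009  0.2897] TURN [-0.0011 -0.0005  0.0013] alt [ 0. -0. -2.] q1,q7 [-0.29  0.3 ] F [ 1.1 -0.4  0.6] w 0.0871
[array([ 94.30765616, 339.68522538]), array([366.1643178 , 140.13526093])] [array([369.50202185, 123.35726757]), array([ 71.22844285, 145.87102045])]
```

View pics/c7.png

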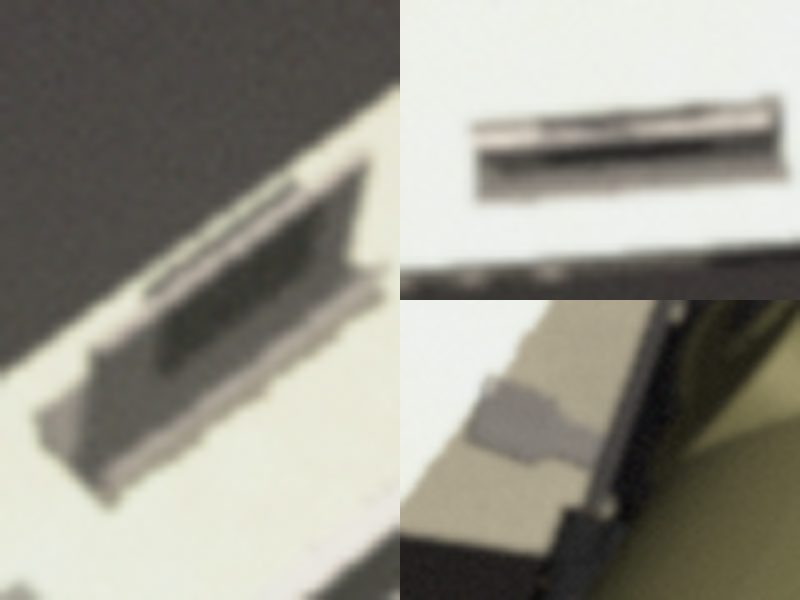

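Run:
```python
from h import *
S=lambda u,v:((u-3.5)/8+345,(v-3.5)/8+195); T=lambda u,v:((u-3)/6.667+243,(v-3)/6.667+175)
print(tri(S(95,347),T(378,116)),tri(S(365,155),T(73,137)))
```

```text
[ 0.51045329 -0.02989509  0.11155058] [0.50228657 0.0611247  0.10752939]
```

Call:
{"name": "move_arm", "arguments": {"moves": [[[-0.0035, 0.001, 0.06], [0, 0, 0], -1], [[-0.0035, 0.001, 0.13], [0, 0, 0], -1], [[-0.0035, 0.001, 0.19], [0, 0, 0], -1], [[-0.0035, 0.001, 0.23], [0, 0, 0], -1], [[-0.0035, 0.001, 0.25], [0, 0, 0], -1], [[-0.0035, 0.001, 0.25], [0, 0, 0], -1], [[-0.0035, 0.001, 0.25], [0, 0, 0], -1]]}}

```text
time: 11.8
tcp_pos: [0.4294, -0.2942, 0.0265]
tool_rot: [2.565, 1.812, 0.001]
ft_force: [-0.6, 0.8, 0.1]
width: 0.0869
finger_force: 0.0
```

Run:
```python
from h import *
plan([.4285,-.2925,.005],-19.6)
```

```text
t 11.8 tcp [ 0.4294 -0.2942  0.0265] SHIFT [ 0.0026 -0.0029  0.0429] TURN [ 0.0008 -0.0001  0.0007] alt [ 0.  0. -2.] q1,q7 [-0.19  0.46] F [-0.6  0.8  0.1] w 0.0869
```

The plate's top height averages 109.5 mm against 110 when home, with the same measurement bias between its ends as in the rack. It is home and level, so I'll grip the coupon.

Call:
{"name": "move_arm", "arguments": {"moves": [[[0.0026, -0.003, 0.02], [0, 0, 0], -1], [[0.0026, -0.003, 0.035], [0, 0, 0], -1], [[0.0026, -0.003, 0.042], [0, 0, 0], -1], [[0.0026, -0.003, 0.042], [0, 0, 0], 1], [[0.0026, -0.003, 0.042], [0, 0, 0], 1], [[0.0026, -0.003, 0.042], [0, 0, 0], 1], [[0.0026, -0.003, 0.042], [0, 0, 0], 1], [[0.0026, -0.003, 0.042], [0, 0, 0], 1], [[0.0026, -0.003, 0.042], [0, 0, 0], 1], [[0.0026, -0.003, 0.042], [0, 0, 0], 1]], "squeeze": 40}}

```text
time: 12.8
tcp_pos: [0.4276, -0.2927, 0.0048]
tool_rot: [2.567, 1.811, 0.0]
ft_force: [-0.9, 0.4, -0.3]
width: 0.039
finger_force: 0.0
```

Call:
{"name": "move_arm", "arguments": {"moves": [[[0, 0, 0], [0, 0, 0], 1], [[0, 0, 0], [0, 0, 0], 1], [[0, 0, 0], [0, 0, 0], 1], [[0, 0, 0], [0, 0, 0], 1], [[0, 0, 0], [0, 0, 0], 1], [[0, 0, 0], [0, 0, 0], 1], [[0, 0, 0], [0, 0, 0], 1]]}}

```text
time: 13.5
tcp_pos: [0.4275, -0.2927, 0.0047]
tool_rot: [-2.567, -1.811, -0.0]
ft_force: [-0.7, 0.3, -0.2]
width: 0.0157
finger_force: 40.0
```

Run:
```python
from h import *
plan([.4285,-.2925,.22],-19.6)
```

```text
t 13.5 tcp [ 0.4275 -0.2927  0.0047] SHIFT [ 0.0011  0.0017 -0.4306] TURN [-0. -0. -0.] alt [-0.  0.  2.] q1,q7 [-0.17  0.48] F [-0.7  0.3 -0.2] w 0.0157
```

Gripped at 15.7 mm, which fits the 16 mm section. Lift.

Call:
{"name": "move_arm", "arguments": {"moves": [[[0, 0, -0.015], [0, 0, 0], 1], [[0, 0, -0.05], [0, 0, 0], 1], [[0, 0, -0.11], [0, 0, 0], 1], [[0, 0, -0.18], [0, 0, 0], 1], [[0, 0, -0.25], [0, 0, 0], 1], [[0, 0, -0.32], [0, 0, 0], 1], [[0, 0, -0.38], [0, 0, 0], 1], [[0, 0, -0.42], [0, 0, 0], 1], [[0, 0, -0.43], [0, 0, 0], 1], [[0, 0, -0.43], [0, 0, 0], 1]], "squeeze": 55}}

```text
time: 14.5
tcp_pos: [0.4275, -0.2928, 0.2199]
tool_rot: [2.567, 1.811, 0.002]
ft_force: [-0.3, -0.8, -3.7]
width: 0.0153
finger_force: 55.0
```

Run:
```python
from h import *
plan([.5736,.0237,.22],5.3)
f=grab_frame("scene"); t=grab_frame("top")
C=np.zeros((480,800,3),np.uint8); p=observe()["tcp_pos"]
for i,(n,im) in enumerate((("scene",f),("top",t))):
    u,v=proj(n,p).astype(int); u=np.clip(u,65,574);v=np.clip(v,80,399); C[:,400*i:400*i+390]=crop(im,u-65,v-80,130,160,3); print(n,u-65,v-80)
cv2.imwrite("pics/c8.png",C)
```

```text
t 14.5 tcp [ 0.4275 -0.2928  0.2199] SHIFT [6.943e-01 6.290e-02 2.000e-04] TURN [ 0.0006 -0.0003 -0.2767] alt [-0.   -0.    1.72] q1,q7 [-0.33  0.24] F [-0.3 -0.8 -3.7] w 0.0153
scene 130 162
top 376 152
```

View pics/c8.png

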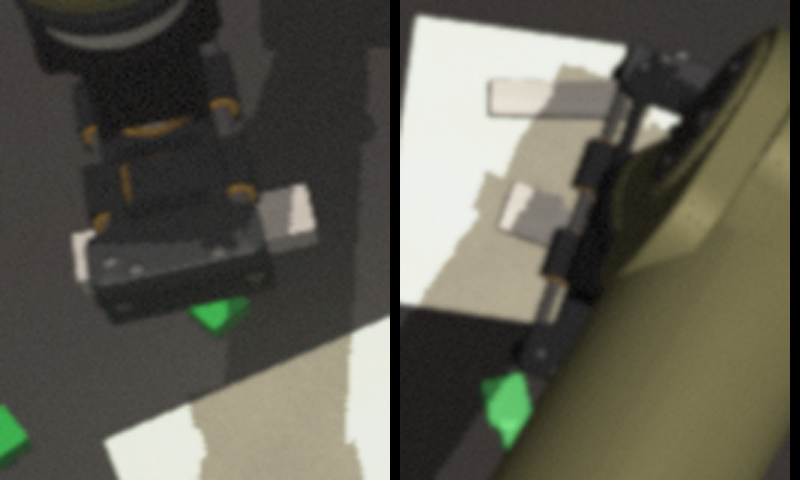

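The coupon hangs level in the grip: scene crop ends at left edge (73,236)-(80,285), right edge (305,185)-(316,235). From those I'll get the grip offset along its length.

Run:
```python
from h import *
p=np.array([.4275,-.2928]); z=.2199+.0113
q=lambda u,v:onz("scene",((u-1)/3+130,(v-1)/3+162),z)[:2]
a=np.radians(-19.6); y=np.array([-np.sin(a),np.cos(a)]); x=np.array([np.cos(a),np.sin(a)])
for c in((73,236),(78,283),(305,185),(315,235)):
    d=q(*c)-p; print(c,np.round([d@x*1000,d@y*1000],1))
```

```text
(73, 236) [-12.  -59.2]
(78, 283) [ 17.7 -59.4]
(305, 185) [-12.   60.2]
(315, 235) [20.9 59.3]
```

Call:
{"name": "move_arm", "arguments": {"moves": [[[0.04, 0.004, 0], [0, 0, -0.016], 1], [[0.11, 0.01, 0], [0, 0, -0.044], 1], [[0.19, 0.017, 0], [0, 0, -0.076], 1], [[0.27, 0.024, 0], [0, 0, -0.108], 1], [[0.35, 0.032, 0], [0, 0, -0.14], 1], [[0.43, 0.039, 0], [0, 0, -0.171], 1], [[0.51, 0.046, 0], [0, 0, -0.203], 1], [[0.59, 0.053, 0], [0, 0, -0.235], 1], [[0.65, 0.059, 0], [0, 0, -0.259], 1], [[0.694, 0.063, 0], [0, 0, -0.2767], 1]]}}

```text
time: 15.6
tcp_pos: [0.5733, 0.0275, 0.2178]
tool_rot: [-2.108, -2.326, 0.003]
ft_force: [0.5, -0.3, -2.8]
width: 0.0155
finger_force: 55.0
```

Call:
{"name": "move_arm", "arguments": {"moves": [[[0, 0, 0], [0, 0, 0], 1], [[0, 0, 0], [0, 0, 0], 1], [[0, 0, 0], [0, 0, 0], 1], [[0, 0, 0], [0, 0, 0], 1], [[0, 0, 0], [0, 0, 0], 1]]}}

```text
time: 16.1
tcp_pos: [0.5734, 0.0225, 0.2199]
tool_rot: [-2.118, -2.32, -0.001]
ft_force: [-0.3, 0.7, -2.4]
width: 0.0154
finger_force: 55.0
```

Run:
```python
from h import *
plan([.5736,.0237,.0727],5.3)
```

```text
t 16.1 tcp [0.5734 0.0225 0.2199] SHIFT [0.0022 0.0005 0.2944] TURN [ 0.0002 -0.0002 -0.0011] alt [-0. -0.  2.] q1,q7 [-0.63  0.1 ] F [-0.3  0.7 -2.4] w 0.0154
```

Ends at -59.3 and +59.8 mm, so the grip is centred along the coupon's length. Lower over the slit.

Call:
{"name": "move_arm", "arguments": {"moves": [[[0.002, 0.0005, 0.04], [0, 0, -0.001], 1], [[0.002, 0.0005, 0.09], [0, 0, -0.001], 1], [[0.002, 0.0005, 0.14], [0, 0, -0.001], 1], [[0.002, 0.0005, 0.19], [0, 0, -0.001], 1], [[0.002, 0.0005, 0.23], [0, 0, -0.001], 1], [[0.002, 0.0005, 0.255], [0, 0, -0.001], 1], [[0.002, 0.0005, 0.27], [0, 0, -0.001], 1], [[0.002, 0.0005, 0.27], [0, 0, -0.001], 1], [[0.002, 0.0005, 0.27], [0, 0, -0.001], 1]]}}

```text
time: 17.0
tcp_pos: [0.5745, 0.0246, 0.0856]
tool_rot: [2.114, 2.323, 0.002]
ft_force: [-0.2, -0.4, -2.9]
width: 0.0158
finger_force: 55.0
```

Run:
```python
from h import *
plan([.5736,.0237,.0727],5.3)
```

```text
t 17.0 tcp [0.5745 0.0246 0.0856] SHIFT [-0.0016 -0.0019  0.0258] TURN [ 0.001  -0.0001  0.001 ] alt [ 0.  0. -2.] q1,q7 [-0.6   0.16] F [-0.2 -0.4 -2.9] w 0.0158
```

Call:
{"name": "move_arm", "arguments": {"moves": [[[-0.0016, -0.0019, 0.01], [0, 0, 0.001], 1], [[-0.0016, -0.0019, 0.018], [0, 0, 0.001], 1], [[-0.0016, -0.0019, 0.024], [0, 0, 0.001], 1], [[-0.0016, -0.0019, 0.0255], [0, 0, 0.001], 1], [[-0.0016, -0.0019, 0.0255], [0, 0, 0.001], 1], [[-0.0016, -0.0019, 0.0255], [0, 0, 0.001], 1], [[-0.0016, -0.0019, 0.0255], [0, 0, 0.001], 1], [[-0.0016, -0.0019, 0.0255], [0, 0, 0.001], 1]]}}

```text
time: 17.8
tcp_pos: [0.573, 0.0238, 0.0721]
tool_rot: [2.116, 2.322, 0.0]
ft_force: [0.2, -0.3, -2.7]
width: 0.0154
finger_force: 55.0
```

Run:
```python
from h import *
plan([.5736,.0237,.0727],5.3)
f=grab_frame("scene"); cv2.imwrite("pics/c9.png",crop(f,320,170,160,140,5))
p=observe()["tcp_pos"]; a=np.radians(5.3); y=np.array([-np.sin(a),np.cos(a),0]); x=np.array([np.cos(a),np.sin(a),0])
print("coupon top far corners pred",[np.round((proj("scene",[*(p+k*y*.06+j*x*.015)[:2],p[2]+.0113])-[320,170])*5+2) for k in(-1,1) for j in (-1,1)])
```

```text
t 17.8 tcp [0.573  0.0238 0.0721] SHIFT [-0.0003  0.0012 -0.0012] TURN [ 0.0002 -0.0001  0.0001] alt [ 0.  0. -2.] q1,q7 [-0.59  0.17] F [ 0.2 -0.3 -2.7] w 0.0154
coupon top far corners pred [array([252., 492.]), array([310., 546.]), array([474., 319.]), array([533., 368.])]
```

View pics/c9.png

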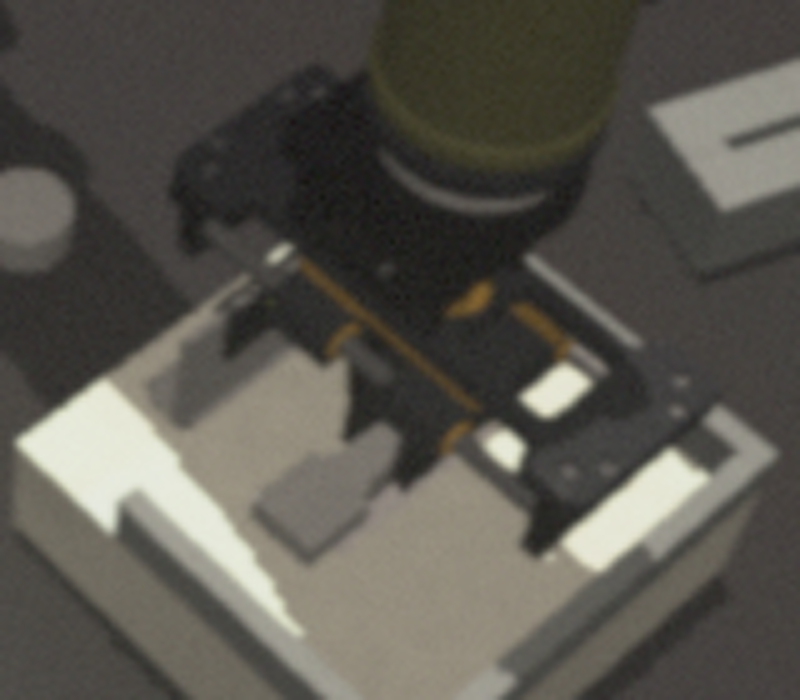

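The coupon's near corners are at (252,500) and (310,548) against predicted (252,492) and (310,546). It is level, just above the slit, and the plate is still in its slot. I'll let it settle and hand in.

Call:
{"name": "move_arm", "arguments": {"moves": [[[0, 0.0008, -0.001], [0, 0, 0], 1], [[0, 0.0008, -0.001], [0, 0, 0], 1], [[0, 0.0008, -0.001], [0, 0, 0], 1], [[0, 0.0008, -0.001], [0, 0, 0], 1], [[0, 0.0008, -0.001], [0, 0, 0], 1], [[0, 0.0008, -0.001], [0, 0, 0], 1], [[0, 0.0008, -0.001], [0, 0, 0], 1], [[0, 0.0008, -0.001], [0, 0, 0], 1]]}}

```text
time: 18.65
tcp_pos: [0.5733, 0.0238, 0.0724]
tool_rot: [-2.116, -2.322, -0.0]
ft_force: [0.2, 2.0, -4.0]
width: 0.0152
finger_force: 55.0
```

```bash
python3 -c "
from h import *
plan([.5736,.0237,.0727],5.3); print(hand_in())"
```

```text
t 18.65 tcp [0.5733 0.0238 0.0724] SHIFT [-0.0002  0.0006 -0.0005] TURN [ 0. -0.  0.] alt [ 0.  0. -2.] q1,q7 [-0.59  0.17] F [ 0.2  2.  -4. ] w 0.0152
the job is handed in; nothing more can be done
None
```

The job is handed in at 18.65 s: by my measurements the baffle is fully home in the slot and released, and the coupon is held level about 1 cm above the window slit, centred and lined up along it; the hand-in gave no verdict.

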